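# Lock the tube rotator's shaft with its setscrew

### The arm

A 6-joint arm with a two-finger parallel gripper is mounted at the origin on the work surface. World frame = base frame: x ahead of the robot, y to its left, z up, the work surface at z = 0. Lengths are in m, angles in degrees, forces in N, time in s.
With the tool pointing down it reaches from about 0.25 to 0.725 m from the base axis. Payload 4 kg.
Tool frame: the origin (TCP) lies at the very end of the fingers, on their centre line; the grasp point (between the pads) lies 19 mm behind it (tcp_to_grasp is the distance from the TCP to the grasp point, in m); z points along the fingers, y is the line along which they close (so a half turn about z gives the same grasp; the last joint's range is limited). The gripper opens to 85 mm and grips with 20 to 120 N. Pads are 22 mm wide; open, the fingers measure 114 mm over their backs; the gripper's body (76 mm by 85 mm) begins 54 mm behind the grasp point. The pads swing forward as they close: fully open they stand 13 mm farther back than shut.
Start: joints at [-72.708, 13.785, 0.286, 76.501, 0, 90], TCP at [0.149, -0.477, 0.206] pointing down, gripper open.
Joint ranges: [-155.79, 155.79], [-60.16, 107.12], [-62.33, 73.08], [-114, 123.19], [-81.49, 82.49], [-180, 180]. Speed limits (degrees/s): [159.86, 159.86, 180, 180, 180, 180].

### API

Orientations are given as [roll, pitch, yaw] about the fixed x, y, z axes, in that order (R = Rz(yaw) Ry(pitch) Rx(roll)).
In Python, from plant import sense, grab_frame, get_calibration, hand_in, tcp_to_grasp gives the robot as it stands.
- The arm moves only by the tool jog_arm, never from a script. Its argument "moves" is a list of rows, each a list of 6 numbers: the shift along the tool's x, y, z normalised to -1 to 1, where 1 is 500 mm, then the turn, a rotation vector about the tool's x, y, z normalised to -1 to 1, where 1 is 45 degrees. In form: [[x, y, z, wx, wy, wz], ...]. A call has 1 to 12 rows; each row is the pose to reach, as a shift and turn from the pose commanded when the call began, along the tool's axes at that moment; what a row does not reach only later rows make up. A row lasts 1/10 s, in which the tool goes at most 50 mm and 8.59 degrees, less where a joint would pass 70% of its speed; a pose out of reach is approached as far as the arm can. A call with a number of a shift or a turn outside -1 to 1 is refused whole. A call with a gripper value outside its range is refused whole. "hand" is the opening, from 0 (shut) to 1 (fully open), set as the call begins (left out, the last holds). The fingers move at their own pace and stop on an object; "squeeze" is the grip in N (left out, the last holds). Time passes only in rows, so rows that repeat a pose let the fingers close. It gives the time, the measured TCP pose, the force, the opening and the grip force at its end, in the units of the state.
- sense(): the state, without advancing time (a new reading comes with each control period).
- grab_frame(name): name is "side" or "top"; returns (picture, depth): 480x640x3 uint8, red, green, blue; 480x640 float32, m along the optical axis (not along the pixel's ray), 0 where there is no reading.
- get_calibration(name): a dict with "vertical_fov" (degrees; the focal length in pixels is half the picture's height over the tangent of half this angle, whatever the lens; pixels are square), "cx", "cy" (the principal point, pixels), "dist" ([k1, k2, p1, p2, k3] as OpenCV has them; the pictures are not rectified), "R" (3x3) and "t" (3): a world point X has camera coordinates R X + t. Camera axes: x right, y down, z forward; pixel columns grow to the right and rows downward; lengths in m; the calibration is good to about 2 mm. A picture is of the moment at which its call begins. get_calibration takes no time and is no camera call.
- hand_in(): hands the job in; it is judged then, once.
The state is a dict: "clock": time; "joint_positions": joint angles; "joint_vel": joint speeds; "joint_efforts": joint torques, N m; "tool_pos": TCP position; "tool_rot": TCP orientation; "contact_force": force on the tool from outside, world axes, zero at the start; "moment": the same for the moment, N m; "gripper_width": finger opening in m; "grasp_force": force on a finger pad.
Only numpy, scipy, OpenCV 4.12 (cv2) and the standard library are available. Lean on these libraries where they do the work, as an engineer would, in place of code of your own. Each camera call takes 0.05 s, during which the arm holds its last target. There are 200 camera calls.

### The job

The tube rotator's shaft is loose in its hub: turn the shaft by its rung until the flat on it faces straight up, towards the setscrew. Then put the T-handled hex key fully into the setscrew in the top of the hub and tighten it clockwise until it is snug on the flat, to about 0.3 N m and without straining it. Let go and leave the key standing in the screw; leave the other things on the bench where they are.

Things in the scene. Friction and masses are not known exactly. Their poses are not given: they have to be found in the camera images.
- rotator: Tube rotator: grey base plate 110 x 200 mm, square aluminium hub, white motor box, shaft, bearing post, plastic arm with a steel rung. Origin on the table under the hub's middle. z up; y along the horizontal shaft, from the arm to the motor box; x across it. The shaft's axis is 50 mm above the table. The motor box (25 to 100 mm along y) is 105 mm high, the hub 90 mm. It does not move.
- screw_hole (a point): Centre of the mouth of the vertical round hole (18.6 mm wide, 2 mm chamfer) in the hub's flat top, 90 mm above the table; axes as the rotator's. The setscrew lies in it. A key whose hex does not match rests on the screw with its tip about 8 mm below this mouth; turned (at most 60 degrees, slowly, under a push of a few N) it drops in, to 17 mm.
- screw_top (a point): Centre of the setscrew's top, 4 mm below screw_hole: dark, hex socket 14.8 mm across flats, 13 mm deep; axes as the rotator's, so the socket's turn is not measured. It turns clockwise (from above) at about 0.06 N m for an unknown 0.6 to 1.2 rad, then meets the flat; from there torque climbs 0.5 N m per rad. Over 0.42 N m it is overstrained. It jams before that if the flat is not up.
- shaft_flat: Bare middle of the shaft: steel, 20 mm thick, one flat 14 mm wide cut along it. Origin on the shaft's axis, 49 mm from the hub's middle. z is square to the flat, out of it, to the same side as the rung; y along the shaft. Starts leaning 0.5 to 1.1 rad to the rotator's +x. The shaft turns stiffly (0.12 N m), 1.3 rad either side of flat-up, and stays where left.
- rung_mid (a point): Middle of the rung: a plain steel rod, 12 mm thick, 60 mm long, parallel to the shaft, 55 mm from the shaft's axis in the direction of shaft_flat's z, at the end of the plastic arm. It sticks out away from the hub and is free all round; 132 mm from the hub's middle along the rotator's -y.
- key_bar (a point): T-handled hex key: the centre of its black cross-bar, 80 mm long (along x), 14 mm thick (y), 18 mm high (z); the dark hex shank (14 mm across flats) hangs from its middle, z up along the shank. It weighs 130 to 210 g. It stands in a hole 42 mm deep in a grey block, 72 x 72 x 52 mm.
- key_tip (a point): The end of the key's shank, on its axis, 110 mm below key_bar; the last 4 mm taper as a round pilot, the hex begins above it. In the socket the key has about 0.2 rad of play before it drives the screw.
- rack_mid (a point): Bystander: white tube rack, 85 x 125 mm, 95 mm high with its tubes; centre.
- pipette: Bystander: green pipette lying on the bench, 260 mm long, 30 mm high.
- specimen_pot: Bystander: small jar, 48 mm wide, 60 mm high, origin under its middle.
- reagent: Bystander: bottle, 60 mm wide, 130 mm high, origin under its middle.
- tip_box: Bystander: blue box of pipette tips, 85 x 120 mm, 52 mm high, origin under its middle.
- dish: Bystander: shallow dish, 90 mm wide, 18 mm high, origin under its middle.
Things that resemble listed ones, but are neither listed nor needed, are in the scene too. Of the things that look like the part that bears key_bar, the middle-sized one is meant.

How it is judged (in metres and radians):
On the way, in this order (a step that is already met when the one before it is completed fails the run):
1. the shaft's flat faces straight up to the setscrew, within 0.15 rad (angle between shaft_flat's own z axis and vertical below 0.15 rad), for 0.2 s.
2. the key is fully in the setscrew's socket: its tip at least 14 mm below the hub's top and within 3 mm of the hole's axis (z of key_tip in the frame of screw_hole below -0.014 m and horizontal distance between key_tip and screw_hole below 0.003 m), for 0.2 s.
3. with the key in the screw and the flat up, the screw is tightened on to the flat with at least 7 N (about 0.2 N m at the key) (contact force between shaft_flat and anything else above 7 N and contact force between shaft_flat and the fingers below 0.1 N and angle between shaft_flat's own z axis and vertical below 0.15 rad and z of key_tip in the frame of screw_hole below -0.014 m), for 0.2 s.
At the end, for the whole second after the job is handed in: The flat faces up within 0.15 rad, the screw still presses on it (over 1 N), and the key stands in the screw, its tip at least 14 mm below the hub's top, within 3 mm of the hole's axis, leaning less than 0.15 rad (all of step 2 and angle between each of shaft_flat, key_bar's own z axis and vertical below 0.15 rad and contact force between shaft_flat and anything else above 1 N); the robot touches nothing.
It fails at once if the screw is overstrained: it presses on the flat with over 18 N (about 0.42 N m at the key) (contact force between shaft_flat and anything else above 18 N).
It fails at once if a bystander is moved by more than 20 mm (distance of any of rack_mid, pipette, specimen_pot, reagent, tip_box, dish from where it was at the start of the episode above 0.02 m).
It also fails if it takes over 72 s, if anything falls off the work surface, if the arm or the gripper's body presses on something with over 40 N, if the wrist force passes 120 N, or if a joint passes its speed limit or range.

## Working session

There is one attempt and no reset: what is moved stays moved. The work goes in short steps, Python scripts to look and compute and a tool call to move; the robot and the scene stay as the last step left them, time stands still between calls to the robot, and variables do not carry over. Pictures are saved under pics/ and viewed, at most 10 in all, crops included, and the job is handed in when it is done.

Besides the shell and the picture viewer there is one more tool, called after ">>>" by a JSON object that holds its "api" and its "payload". jog_arm: Moves the arm, as the interface text tells. Scaled input: -1 to 1 covers 500 mm each way for a shift and 45 degrees each way for a turn. Its arguments: {"type":"object","properties":{"moves":{"type":"array"},"hand":{"type":"number"},"squeeze":{"type":"number"}},"required":["moves"]}

```bash
mkdir -p pics
cat > h.py <<'E'
import numpy as np, cv2
from plant import *
from scipy.spatial.transform import Rotation as Ro
def K(c):
    f=240/np.tan(np.radians(c["vertical_fov"])/2)
    return np.array([[f,0,c["cx"]],[0,f,c["cy"]],[0,0,1]])
def grab(n):
    p,d=grab_frame(n); np.savez(f"{n}.npz",p=p,d=d); return p,d
def ray(n,u,v):
    c=get_calibration(n); R=np.array(c["R"]);t=np.array(c["t"])
    x,y=cv2.undistortPoints(np.array([[[u,v]]],float),K(c),np.array(c["dist"],float))[0,0]
    return -R.T@t, R.T@np.array([x,y,1.])
def at_z(n,u,v,z):
    o,d=ray(n,u,v); return o+d*(z-o[2])/d[2]
def at_d(n,u,v,D):
    o,d=ray(n,u,v); return o+d*D
def proj(n,X):
    c=get_calibration(n)
    return cv2.projectPoints(np.array(X,float).reshape(-1,3),cv2.Rodrigues(np.array(c["R"],float))[0],np.array(c["t"],float),K(c),np.array(c["dist"],float))[0][:,0]
def cloud(n,D):
    c=get_calibration(n);v,u=np.mgrid[0:480,0:640]
    q=cv2.undistortPoints(np.stack([u,v],-1).reshape(-1,1,2).astype(float),K(c),np.array(c["dist"],float))[:,0]
    X=np.c_[q,np.ones(len(q))]*D.reshape(-1,1)
    return ((X-np.array(c["t"]))@np.array(c["R"])).reshape(480,640,3)
def save(p,name): cv2.imwrite("pics/"+name,p[:,:,::-1])
def crop(p,u0,v0,u1,v1,s,name): save(cv2.resize(p[v0:v1,u0:u1],None,fx=s,fy=s,interpolation=cv2.INTER_CUBIC),name)
E
python3 -c "
from h import *
for n in('top','side'):
    p,d=grab(n); save(p,n+'0.png'); c=get_calibration(n); print(n,c)
print(sense(),tcp_to_grasp)"
```

```text
top {'vertical_fov': 45.34692497332442, 'cx': 322.19438392144804, 'cy': 227.6604055646186, 'dist': array([0.04915377, 0.        , 0.        , 0.        , 0.        ]), 'R': array([[-0.02597024, -0.99950365, -0.01783254],
       [-0.985162  ,  0.0286168 , -0.16922443],
       [ 0.16965074,  0.01317315, -0.9854162 ]]), 't': array([0.02910108, 0.53768805, 1.20499715])}
side {'vertical_fov': 50.81313522878412, 'cx': 322.1805052613082, 'cy': 235.17777797556337, 'dist': array([-0.12437625,  0.        ,  0.        ,  0.        ,  0.        ]), 'R': array([[ 0.98782484, -0.15422971, -0.02037832],
       [-0.09957311, -0.52616747, -0.84453122],
       [ 0.1195294 ,  0.83627806, -0.53511843]]), 't': array([-0.53549537,  0.16383823,  0.94765238])}
{'clock': 0.1, 'joint_positions': array([-7.27087403e+01,  1.38273902e+01,  2.21695342e-01,  7.65016108e+01,
       -6.55427760e-04,  8.99996232e+01]), 'joint_vel': array([ 0.08679539, -0.14572228,  0.19972808,  0.153861  ,  0.0563395 ,
       -0.06812044]), 'joint_efforts': array([-6.84537536e-04, -3.73137510e+01,  2.53010291e+01,  1.08837930e-02,
        3.88538353e-05,  9.28802592e-06]), 'tool_pos': array([ 0.1484297 , -0.47682173,  0.20520806]), 'tool_rot': array([-1.79892694e+02,  6.54720942e-04,  1.72916377e+01]), 'contact_force': array([-0.04418174, -0.28713287,  0.33510584]), 'moment': array([-0.00058099,  0.03642505, -0.02254403]), 'grasp_force': 0.0, 'gripper_width': 0.08522961530837737} 0.0187
```

View pics/top0.png

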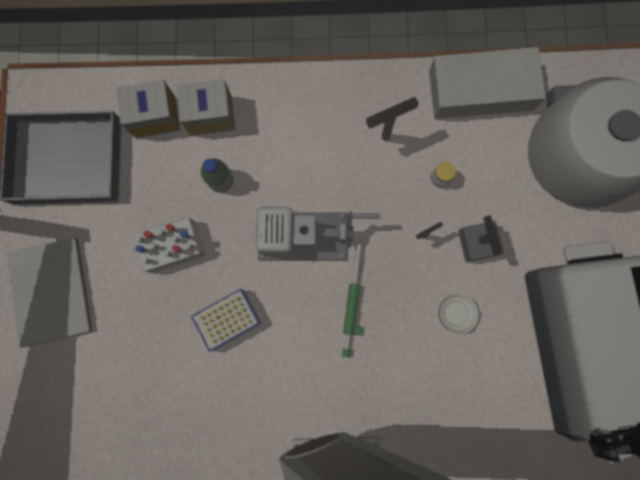

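View pics/side0.png

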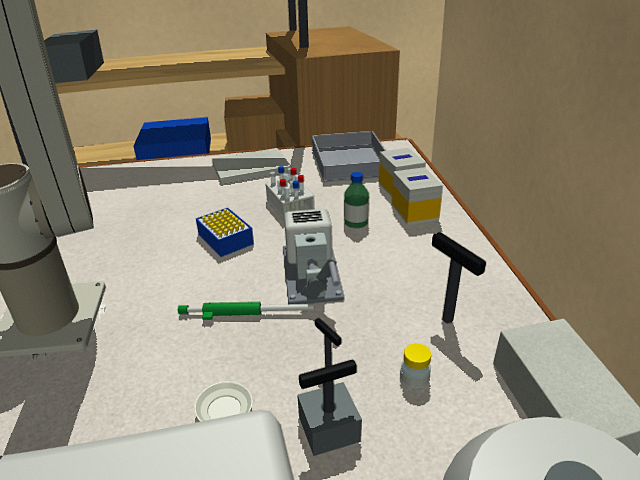

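The top view shows the rotator with its hub at about (304,230), the rung at (365,215) and the key in its block at (490,238). A large spare key is at (392,110) and a small one at (430,230). The side view shows the hub at (312,245), and the key bar at (328,374) in the block.

```bash
cat > m.py <<'E'
from h import *
T=np.load('top.npz');S=np.load('side.npz')
a=cv2.resize(T['p'][190:280,250:400],None,fx=5.3,fy=5.3,interpolation=cv2.INTER_CUBIC)[:, :795]
save(a,'ct.png')
b=cv2.resize(S['p'][190:310,270:360],None,fx=4.8,fy=4.8,interpolation=cv2.INTER_CUBIC)
c=cv2.resize(S['p'][315:455,285:375],None,fx=4.1,fy=4.1,interpolation=cv2.INTER_CUBIC)
h=max(b.shape[0],c.shape[0]);f=lambda x:np.pad(x,((0,h-x.shape[0]),(0,0),(0,0)))
save(np.hstack([f(b),f(c)]),'cs.png')
C=cloud('top',T['d'])
def sl(u0,v0,u1,v1,z0,z1,nm):
    P=C[v0:v1,u0:u1].reshape(-1,3); P=P[(P[:,2]>z0)&(P[:,2]<z1)]
    xy=P[:,:2].astype(np.float32)
    print(nm,len(P),P.mean(0).round(4),np.median(P[:,2]).round(4),cv2.minAreaRect(xy) if len(P)>3 else '')
sl(250,195,300,265,.095,.115,'motor')
sl(285,195,330,265,.08,.095,'hub')
sl(345,195,400,240,.04,.13,'rung')
sl(250,195,400,270,.004,.025,'plate')
sl(455,205,510,270,.045,.06,'block')
sl(455,205,510,270,.09,.2,'bar')
sl(410,200,450,250,.03,.2,'smallkey')
E
python3 m.py
```

```text
motor 1528 [0.5291 0.1131 0.1031] 0.1031 ((0.5297043323516846, 0.1135094165802002), (0.07383094727993011, 0.09376011788845062), 88.76753997802734)
hub 610 [0.5269 0.0539 0.0882] 0.0883 ((0.5195229053497314, 0.058810554444789886), (0.058629944920539856, 0.08296070992946625), 83.07540130615234)
rung 331 [ 0.5417 -0.062   0.0875] 0.0974 ((0.5327172875404358, -0.07009653747081757), (0.07174638658761978, 0.0559176504611969), 83.59400939941406)
plate 1908 [0.5151 0.01   0.0096] 0.0089 ((0.5360967516899109, 0.009803444147109985), (0.3353245258331299, 0.17036612331867218), 87.84607696533203)
block 809 [ 0.4999 -0.3211  0.051 ] 0.0511 ((0.5019438862800598, -0.3298845589160919), (0.07198411971330643, 0.0754135474562645), 9.610740661621094)
bar 369 [ 0.5002 -0.3271  0.1244] 0.1266 ((0.5017060041427612, -0.3280881643295288), (0.0801365077495575, 0.01698143221437931), 12.061433792114258)
smallkey 160 [ 0.5197 -0.2096  0.0872] 0.0888 ((0.5204832553863525, -0.21036596596240997), (0.010699835605919361, 0.061228711158037186), 27.51490592956543)
```

View pics/ct.png

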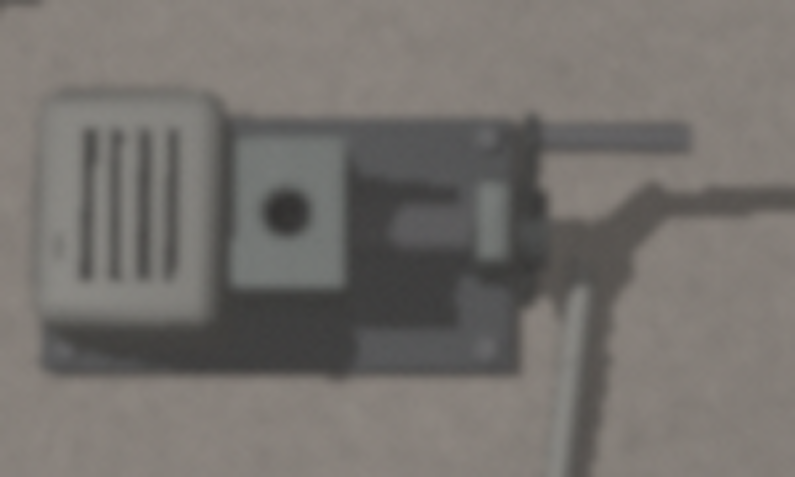

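View pics/cs.png

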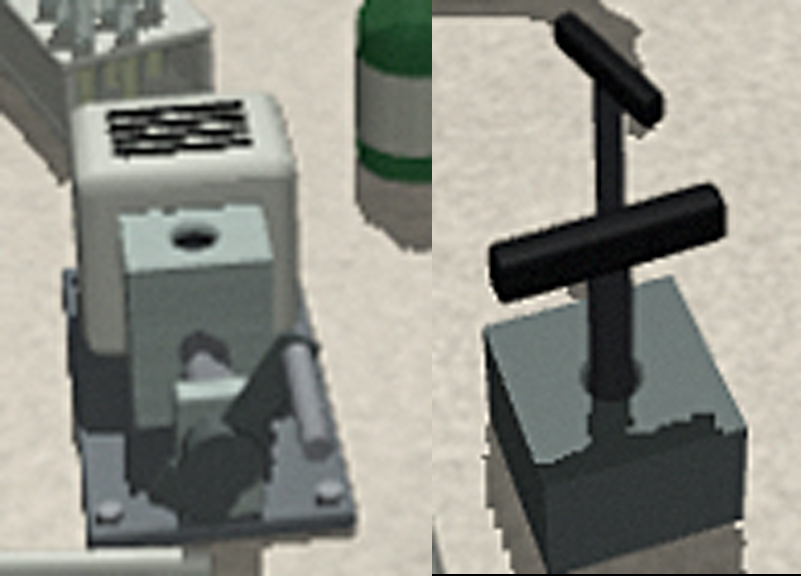

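The top crop puts the hole at crop (286,212), which is full (304,230), and the rung from (540,137) to (690,137). The side crop puts the hole at about full (310.4,239.6), and the key bar spans crop (492,272)–(722,208) with its shank vertical.

```bash
cat > m2.py <<'E'
from h import *
T=np.load('top.npz');S=np.load('side.npz')
g=lambda u,v:(250+(u+.5)/5.3-.5,190+(v+.5)/5.3-.5)
gs=lambda u,v:(270+(u+.5)/4.8-.5,190+(v+.5)/4.8-.5)
gk=lambda u,v:(285+(u-432+.5)/4.1-.5,315+(v+.5)/4.1-.5)
print('hole',at_z('top',*g(286,212),.09),at_z('side',*gs(194,238),.09))
print('plate corners',[at_z('top',*g(*q),.008).round(4) for q in((517,120),(519,372),(43,372))])
print('hub top corners',[at_z('top',*g(*q),.09).round(4) for q in((234,136),(345,136),(345,288),(232,288))])
print('hub top side',[at_z('side',*gs(*q),.09).round(4) for q in((118,210),(265,206),(273,262),(132,272))])
for n,D in(('top',T['d']),('side',S['d'])):
    C=cloud(n,D)
    for nm,(lo,hi) in dict(rung=((.49,-.115,.05),(.6,-.05,.13)),bar=((.44,-.39,.105),(.56,-.27,.16)),hub=((.49,.02,.08),(.57,.085,.095)),block=((.44,-.39,.04),(.56,-.27,.06)),motor=((.46,.07,.097),(.6,.17,.112))).items():
        P=C[((C>lo)&(C<hi)).all(2)]
        if len(P)<5: print(n,nm,len(P));continue
        r=cv2.minAreaRect(P[:,:2].astype(np.float32))
        w=np.linalg.svd(P-P.mean(0),full_matrices=0)[2][0]
        print(n,nm,len(P),'mean',P.mean(0).round(4),'z5,50,95',np.percentile(P[:,2],[5,50,95]).round(4),np.array(r[0]).round(4),np.array(r[1]).round(4),round(r[2],1),'ax',w.round(3))
E
python3 m2.py
```

```text
hole [0.52774253 0.052958   0.09      ] [0.52754932 0.05191733 0.09      ]
plate corners [array([ 0.5785, -0.0423,  0.008 ]), array([ 0.4708, -0.0395,  0.008 ]), array([0.4765, 0.1602, 0.008 ])]
hub top corners [array([0.559, 0.073, 0.09 ]), array([0.5577, 0.0289, 0.09  ]), array([0.4967, 0.0303, 0.09  ]), array([0.498 , 0.0749, 0.09  ])]
hub top side [array([0.4988, 0.0796, 0.09  ]), array([0.5605, 0.0711, 0.09  ]), array([0.5568, 0.028 , 0.09  ]), array([0.4993, 0.0313, 0.09  ])]
top rung 184 mean [ 0.5497 -0.0771  0.0964] z5,50,95 [0.0627 0.0996 0.1036] [ 0.5339 -0.0786] [0.0573 0.0484] 87.7 ax [-0.268  0.872 -0.41 ]
top bar 356 mean [ 0.5002 -0.3272  0.1254] z5,50,95 [0.1138 0.1267 0.1309] [ 0.5017 -0.3281] [0.0801 0.017 ] 12.1 ax [-0.978 -0.206  0.005]
top hub 597 mean [0.5278 0.0532 0.0882] z5,50,95 [0.083  0.0883 0.0928] [0.5261 0.0555] [0.0522 0.073 ] 88.0 ax [-0.998  0.061  0.011]
top block 829 mean [ 0.4997 -0.3207  0.0508] z5,50,95 [0.0463 0.051  0.0551] [ 0.5019 -0.3299] [0.072  0.0754] 9.6 ax [-0.937 -0.349 -0.001]
top motor 1485 mean [0.5292 0.1132 0.1033] z5,50,95 [0.0987 0.1032 0.1076] [0.5296 0.1136] [0.0739 0.0934] 88.3 ax [-1.     0.023 -0.002]
side rung 206 mean [ 0.545  -0.0749  0.0887] z5,50,95 [0.0528 0.0991 0.1022] [ 0.5348 -0.0792] [0.0583 0.0488] 90.0 ax [-0.416  0.665 -0.62 ]
side bar 893 mean [ 0.4992 -0.3319  0.1237] z5,50,95 [0.1125 0.1263 0.1299] [ 0.5008 -0.3286] [0.0797 0.0156] 11.4 ax [-0.981 -0.193  0.005]
side hub 635 mean [0.5281 0.0561 0.0882] z5,50,95 [0.0813 0.0888 0.0933] [0.5274 0.0565] [0.0562 0.0783] 85.7 ax [-1.    -0.026 -0.004]
side block 2148 mean [ 0.5    -0.3354  0.0509] z5,50,95 [0.0438 0.0515 0.0536] [ 0.5007 -0.3279] [0.0722 0.0745] 9.9 ax [-0.845  0.534  0.019]
side motor 827 mean [0.5293 0.1069 0.1034] z5,50,95 [0.0985 0.1038 0.1069] [0.5301 0.1139] [0.0754 0.0931] 86.9 ax [-0.999  0.037 -0.002]
```

```bash
cat >> h.py <<'E'
def go(p,ypr=None):
    """row values to reach TCP p (world) with tool yaw, from present measured pose"""
    s=sense();R=Ro.from_euler('xyz',s['tool_rot'],degrees=True)
    d=R.inv().apply(np.array(p)-s['tool_pos']); w=np.zeros(3)
    if ypr is not None: w=(R.inv()*Ro.from_euler('xyz',[180,0,ypr],degrees=True)).as_rotvec(degrees=True)
    print('shift/500',(d/.5).round(4),'turn/45',(w/45).round(4),'mm',(d*1e3).round(1),'deg',w.round(1))
E
python3 -c "
from h import *
g=lambda u,v:(250+(u+.5)/5.3-.5,190+(v+.5)/5.3-.5)
for z in(.09,.095,.1): print(z,[at_z('top',*g(u,137),z).round(4) for u in (540,690)])
C=cloud('top',np.load('top.npz')['d'])
for x in (.1,.2,.3,.4,.5): print(x,[round(float(C[(abs(C[:,:,0]-x)<.05)&(abs(C[:,:,1]-y)<.05)][:,2].max(initial=0)),2) for y in (-.55,-.45,-.35,-.25,-.15,-.05)])
go((.553,-.0795,.20),88.4)
"
```

```text
0.09 [array([ 0.555 , -0.0486,  0.09  ]), array([ 0.5533, -0.108 ,  0.09  ])]
0.095 [array([ 0.5541, -0.0484,  0.095 ]), array([ 0.5523, -0.1076,  0.095 ])]
0.1 [array([ 0.5531, -0.0482,  0.1   ]), array([ 0.5514, -0.1071,  0.1   ])]
0.1 [0.2, 0.38, 0.01, 0.01, 0.01, 0.56]
0.2 [0.21, 0.38, 0.01, 0.01, 0.67, 0.65]
0.3 [0.2, 0.21, 0.02, 0.02, 0.01, 1.28]
0.4 [0.21, 0.21, 0.02, 0.02, 0.01, 0.03]
0.5 [0.09, 0.09, 0.13, 0.1, 0.1, 0.1]
shift/500 [ 1.0088 -0.5182  0.0114] turn/45 [-2.1000e-03 -1.5000e-03 -1.5802e+00] mm [ 504.4 -259.1    5.7] deg [ -0.1  -0.1 -71.1]
```

>>> {"api": "jog_arm", "payload": {"moves": [[0, 0, -0.1, 0, 0, 0], [0, 0, -0.16, 0, 0, 0], [0.09, -0.04, -0.18, 0, 0, -0.1], [0.18, -0.09, -0.18, 0, 0, -0.28], [0.27, -0.14, -0.18, 0, 0, -0.45], [0.36, -0.185, -0.18, 0, 0, -0.62], [0.45, -0.23, -0.18, 0, 0, -0.8], [0.54, -0.275, -0.18, 0, 0, -0.95], [0.63, -0.32, -0.18, 0, 0, -1], [0.72, -0.37, -0.16, 0, 0, -1], [0.8, -0.42, -0.14, 0, 0, -1], [0.84, -0.435, -0.1, 0, 0, -1]], "hand": 0.35, "squeeze": 20}}

```text
clock: 1.3
tool_pos: [0.4875, -0.142, 0.2564]
tool_rot: [179.9, -0.1, 62.5]
contact_force: [0.1, -1.3, -0.6]
gripper_width: 0.0299
grasp_force: 0.0
```

```bash
python3 -c "
from h import *
print(sense()['gripper_width']);go((.553,-.0785,.15),88.4)"
```

```text
0.029948460369654817
shift/500 [0.1728 0.057  0.2131] turn/45 [ 0.0034 -0.001  -0.5754] mm [ 86.4  28.5 106.6] deg [  0.2  -0.  -25.9]
```

>>> {"api": "jog_arm", "payload": {"moves": [[0.06, 0.02, 0.05, 0, 0, -0.19], [0.12, 0.04, 0.1, 0, 0, -0.38], [0.17, 0.057, 0.16, 0, 0, -0.57], [0.173, 0.057, 0.213, 0, 0, -0.575], [0.173, 0.057, 0.213, 0, 0, -0.575], [0.173, 0.057, 0.213, 0, 0, -0.575]]}}

```text
clock: 1.9
tool_pos: [0.5497, -0.0816, 0.1492]
tool_rot: [-179.9, -0.0, 88.1]
contact_force: [-0.0, -0.8, 0.6]
gripper_width: 0.03
grasp_force: 0.0
```

```bash
python3 -c "
from h import *
go((.553,-.0785,.08),88.4)
p,d=grab('side'); crop(p,250,160,400,310,4,'r1.png')"
```

```text
shift/500 [0.0063 0.0067 0.1384] turn/45 [-0.0028 -0.0002 -0.0056] mm [ 3.1  3.3 69.2] deg [-0.1 -0.  -0.3]
```

View pics/r1.png

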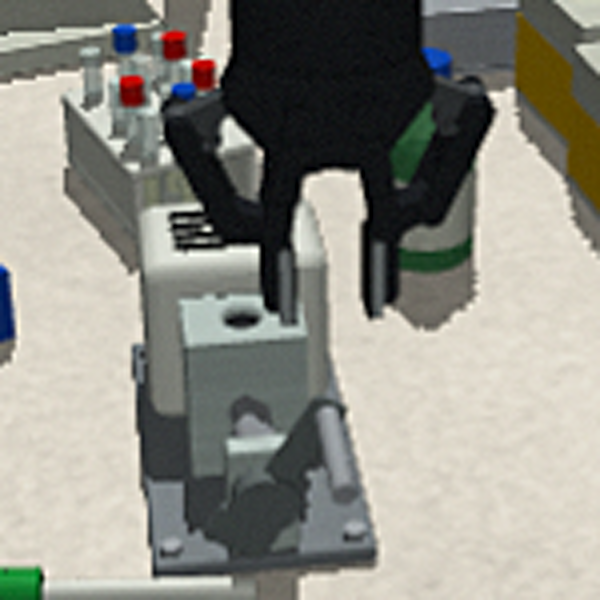

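The fingers straddle the rung's column (crop x 290–370, rung at about 338), so I go down.

>>> {"api": "jog_arm", "payload": {"moves": [[0.006, 0.007, 0.07, 0, 0, 0], [0.006, 0.007, 0.138, 0, 0, 0], [0.006, 0.007, 0.138, 0, 0, 0], [0.006, 0.007, 0.138, 0, 0, 0]]}}

```text
clock: 2.35
tool_pos: [0.5545, -0.0793, 0.0822]
tool_rot: [179.9, 0.0, 88.1]
contact_force: [0.6, 0.1, 0.3]
gripper_width: 0.0298
grasp_force: 0.0
```

>>> {"api": "jog_arm", "payload": {"moves": [[0, 0, 0, 0, 0, 0], [0, 0, 0, 0, 0, 0], [0, 0, 0, 0, 0, 0], [0, 0, 0, 0, 0, 0]], "hand": 0.2}}

```text
clock: 2.75
tool_pos: [0.5546, -0.0788, 0.0815]
tool_rot: [179.9, 0.0, 88.2]
contact_force: [0.2, 0.3, -0.2]
gripper_width: 0.0168
grasp_force: 0.0
```

>>> {"api": "jog_arm", "payload": {"moves": [[0, -0.006, 0, 0, 0, 0], [0, -0.012, 0, 0, 0, 0], [0, -0.018, 0, 0, 0, 0], [0, -0.024, 0, 0, 0, 0], [0, -0.03, -0.004, 0, 0, 0], [0, -0.036, -0.006, 0, 0, 0], [0, -0.042, -0.008, 0, 0, 0], [0, -0.048, -0.01, 0, 0, 0], [0, -0.054, -0.012, 0, 0, 0], [0, -0.061, -0.012, 0, 0, 0], [0, -0.061, -0.012, 0, 0, 0], [0, -0.061, -0.012, 0, 0, 0]]}}

```text
clock: 3.95
tool_pos: [0.5235, -0.0777, 0.0865]
tool_rot: [180.0, 0.0, 88.2]
contact_force: [-0.5, 0.7, -1.2]
gripper_width: 0.0171
grasp_force: 0.0
```

```bash
python3 -c "
from h import *
go((.5242,-.0785,.085),88.4);print(sense()['contact_force'])"
```

```text
shift/500 [-0.0015  0.0014  0.0031] turn/45 [ 0.0001  0.     -0.0052] mm [-0.8  0.7  1.5] deg [ 0.   0.  -0.2]
[-0.4996936   0.67686599 -1.23779691]
```

>>> {"api": "jog_arm", "payload": {"moves": [[0, 0.001, 0, 0, 0, 0], [0, 0.001, 0, 0, 0, 0], [0, 0.001, 0, 0, 0, 0], [0, 0.001, 0, 0, 0, 0], [0, 0.001, 0, 0, 0, 0]], "hand": 0.05}}

```text
clock: 4.45
tool_pos: [0.5241, -0.0777, 0.0865]
tool_rot: [-180.0, -0.0, 88.2]
contact_force: [0.2, 0.8, 0.3]
gripper_width: 0.0043
grasp_force: 0.0
```

>>> {"api": "jog_arm", "payload": {"moves": [[0, 0, 0, 0, 0, 0], [0, 0, 0, 0, 0, 0], [0, 0, 0, 0, 0, 0], [0, 0, -0.08, 0, 0, 0], [0, 0, -0.16, 0, 0, 0], [0, 0, -0.24, 0, 0, 0], [-0.1, 0, -0.3, 0, 0, 0], [-0.2, 0, -0.3, 0, 0, 0], [-0.25, 0, -0.3, 0, 0, 0], [-0.25, 0, -0.3, 0, 0, 0]], "hand": 0.35}}

```text
clock: 5.45
tool_pos: [0.5198, -0.2066, 0.2367]
tool_rot: [180.0, 0.1, 87.9]
contact_force: [-0.1, 0.4, 0.1]
gripper_width: 0.0298
grasp_force: 0.0
```

```bash
python3 -c "
from h import *
p,d=grab('side');a=p[190:310,270:360];C=cloud('side',d)
q,d2=grab('top');b=q[190:280,270:400]
f=lambda x,s:cv2.resize(x,None,fx=s,fy=s,interpolation=cv2.INTER_CUBIC)
A=f(a,4.5);B=f(b,3);B=np.pad(B,((0,A.shape[0]-B.shape[0]),(0,0),(0,0)));save(np.hstack([A,B]),'r2.png')
for nm,C in(('side',C),('top',cloud('top',d2))):
    m=((C>(.48,-.105,.06))&(C<(.6,-.055,.125))).all(2);P=C[m];print(nm,len(P),P.mean(0),P.max(0),P.min(0))
go((.501,-.3285,.2),11.7)"
```

```text
side 121 [ 0.55206479 -0.0810168   0.09996174] [ 0.55895382 -0.05518167  0.1039925 ] [ 0.54643082 -0.10495072  0.08929695]
top 144 [ 0.55209858 -0.07951816  0.09975872] [ 0.55822822 -0.05541966  0.10647808] [ 0.54662653 -0.10385388  0.09076588]
shift/500 [-0.2518 -0.0288  0.0722] turn/45 [-1.2000e-03 -3.0000e-04  1.6968e+00] mm [-125.9  -14.4   36.1] deg [-0.1 -0.  76.4]
```

View pics/r2.png

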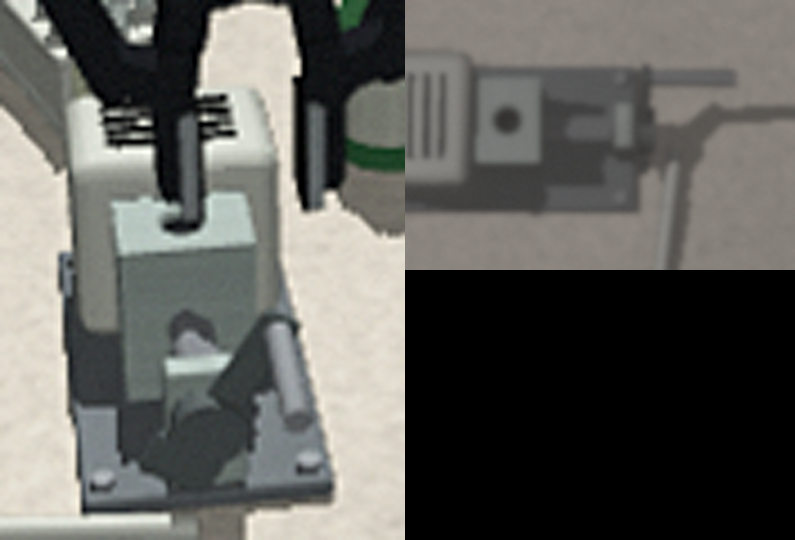

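The rung has not moved: it is still at crop (290,370), x≈.552. The fingers must have passed above it or beside it, so I check where the tips really are.

```bash
python3 -c "
from h import *
s=sense();print(s['tool_pos'],s['gripper_width'])
print('r1 tip expected',proj('side',[.5497,-.0816,.1492]),'seen ~',(250+330/4,160+318/4))
print('now',proj('side',s['tool_pos']),'seen tips ~',(270+190/4.5,190+222/4.5),(270+314/4.5,190+208/4.5))
C=cloud('side',np.load('side.npz')['d'])
m=((C>(.44,-.26,.15))&(C<(.6,-.15,.4))).all(2)
P=C[m];print(len(P),P.min(0),P.max(0))
for z in np.arange(.2,.3,.01):
  Q=P[abs(P[:,2]-z)<.005]
  if len(Q):print(z.round(2),len(Q),Q.min(0).round(3),Q.max(0).round(3))
"
```

```text
[ 0.51968748 -0.20320553  0.2361826 ] 0.029839559903888972
r1 tip expected [[332.13933678 250.37825596]] seen ~ (332.5, 239.5)
now [[325.29088075 249.02092792]] seen tips ~ (312.22222222222223, 239.33333333333334) (339.77777777777777, 236.22222222222223)
4808 [ 0.45348984 -0.24634295  0.26178944] [ 0.58435048 -0.19188631  0.39997279]
0.26 8 [ 0.498 -0.218  0.262] [ 0.541 -0.206  0.265]
0.27 114 [ 0.491 -0.22   0.265] [ 0.547 -0.196  0.275]
0.28 148 [ 0.491 -0.221  0.275] [ 0.547 -0.195  0.285]
0.29 143 [ 0.491 -0.22   0.285] [ 0.547 -0.196  0.295]
```

The fingertips sit about 26 mm above the reported TCP at this opening, so the push passed over the rung. I redo it lower.

```bash
python3 -c "
from h import *
go((.552,-.0785,.15),88.4)"
```

```text
shift/500 [0.2513 0.0562 0.1725] turn/45 [-0.0007 -0.0009 -0.0076] mm [125.7  28.1  86.3] deg [-0.  -0.  -0.3]
```

>>> {"api": "jog_arm", "payload": {"moves": [[0.08, 0.02, 0.04, 0, 0, 0], [0.16, 0.04, 0.08, 0, 0, 0], [0.24, 0.056, 0.13, 0, 0, 0], [0.251, 0.056, 0.172, 0, 0, 0], [0.251, 0.056, 0.24, 0, 0, 0], [0.251, 0.056, 0.3, 0, 0, 0], [0.251, 0.056, 0.356, 0, 0, 0], [0.251, 0.056, 0.356, 0, 0, 0], [0.251, 0.056, 0.356, 0, 0, 0]]}}

```text
clock: 6.45
tool_pos: [0.5516, -0.077, 0.0586]
tool_rot: [-179.9, -0.0, 88.3]
contact_force: [0.7, 0.1, 1.0]
gripper_width: 0.0299
grasp_force: 0.0
```

>>> {"api": "jog_arm", "payload": {"moves": [[0, 0, 0, 0, 0, 0], [0, 0, 0, 0, 0, 0], [0, 0, 0, 0, 0, 0], [0, 0, 0, 0, 0, 0]], "hand": 0.2}}

```text
clock: 6.85
tool_pos: [0.5527, -0.0783, 0.0595]
tool_rot: [179.9, 0.0, 88.2]
contact_force: [-0.4, -0.2, -0.6]
gripper_width: 0.017
grasp_force: 0.0
```

>>> {"api": "jog_arm", "payload": {"moves": [[0, -0.006, 0, 0, 0, 0], [0, -0.012, 0, 0, 0, 0], [0, -0.018, 0, 0, 0, 0], [0, -0.024, 0, 0, 0, 0], [0, -0.03, -0.004, 0, 0, 0], [0, -0.036, -0.006, 0, 0, 0], [0, -0.042, -0.008, 0, 0, 0], [0, -0.048, -0.01, 0, 0, 0], [0, -0.054, -0.012, 0, 0, 0], [0, -0.058, -0.012, 0, 0, 0], [0, -0.058, -0.012, 0, 0, 0], [0, -0.058, -0.012, 0, 0, 0]]}}

```text
clock: 8.05
tool_pos: [0.5217, -0.077, 0.0637]
tool_rot: [-179.8, -0.0, 88.2]
contact_force: [1.5, -0.4, 0.8]
gripper_width: 0.017
grasp_force: 0.5
```

```bash
python3 -c "
from h import *
go((.5242,-.0785,.06),88.4)"
```

```text
shift/500 [-0.0028  0.0051  0.0074] turn/45 [-0.0035 -0.0003 -0.0052] mm [-1.4  2.5  3.7] deg [-0.2 -0.  -0.2]
```

>>> {"api": "jog_arm", "payload": {"moves": [[0, 0.005, 0, 0, 0, 0], [0, 0.005, 0, 0, 0, 0], [0, 0.005, 0, 0, 0, 0], [0, 0.005, 0, 0, 0, 0], [0, 0.005, 0, 0, 0, 0]], "hand": 0.05}}

```text
clock: 8.55
tool_pos: [0.5242, -0.0771, 0.0639]
tool_rot: [-179.8, -0.0, 88.2]
contact_force: [-3.3, 0.2, 1.3]
gripper_width: 0.0112
grasp_force: 19.7
```

>>> {"api": "jog_arm", "payload": {"moves": [[0, 0, 0, 0, 0, 0], [0, 0, 0, 0, 0, 0], [0, 0, 0, 0, 0, 0], [0, 0, -0.08, 0, 0, 0], [0, 0, -0.16, 0, 0, 0], [0, 0, -0.24, 0, 0, 0], [-0.1, 0, -0.3, 0, 0, 0], [-0.2, 0, -0.36, 0, 0, 0], [-0.25, 0, -0.36, 0, 0, 0], [-0.25, 0, -0.36, 0, 0, 0]], "hand": 0.4}}

```text
clock: 9.55
tool_pos: [0.5226, -0.2071, 0.2466]
tool_rot: [179.7, 0.2, 87.8]
contact_force: [0.3, 0.6, 0.1]
gripper_width: 0.034
grasp_force: 0.0
```

```bash
python3 -c "
from h import *
p,d=grab('side');C=cloud('side',d)
q,d2=grab('top')
for nm,C in(('side',C),('top',cloud('top',d2))):
    m=((C>(.48,-.105,.085))&(C<(.6,-.055,.125))).all(2);P=C[m];print(nm,len(P),P.mean(0),P.max(0),P.min(0))
    m=((C>(.44,-.26,.15))&(C<(.6,-.15,.4))).all(2);print('tips',C[m].min(0),C[m].max(0))
print(sense()['tool_pos'],sense()['gripper_width'])
go((.501,-.3285,.2),11.7)"
```

```text
side 122 [ 0.52355105 -0.08253672  0.10825121] [ 0.53022033 -0.05596679  0.11126979] [ 0.51781023 -0.10484838  0.09961099]
tips [ 0.45535398 -0.24227361  0.2723042 ] [ 0.5867811  -0.18941837  0.39992755]
top 119 [ 0.52408171 -0.08013984  0.10856226] [ 0.52931878 -0.05596508  0.11321942] [ 0.51914879 -0.10406831  0.10224867]
tips [ 0.5018062  -0.20899309  0.27838008] [ 0.5879033  -0.16906084  0.39993233]
[ 0.52170264 -0.20309823  0.24450967] 0.03415757513707323
shift/500 [-0.2521 -0.0329  0.0889] turn/45 [ 7.0000e-04 -9.0000e-04  1.6965e+00] mm [-126.   -16.4   44.5] deg [ 0.  -0.  76.3]
```

>>> {"api": "jog_arm", "payload": {"moves": [[-0.04, 0, 0.02, 0, 0, 0.18], [-0.08, -0.01, 0.04, 0, 0, 0.36], [-0.13, -0.02, 0.06, 0, 0, 0.54], [-0.17, -0.03, 0.08, 0, 0, 0.72], [-0.21, -0.033, 0.1, 0, 0, 0.9], [-0.252, -0.033, 0.12, 0, 0, 1], [-0.252, -0.033, 0.13, 0, 0, 1]]}}

```text
clock: 10.35
tool_pos: [0.5005, -0.3279, 0.1774]
tool_rot: [-179.9, 0.0, 43.1]
contact_force: [0.5, -0.3, -0.3]
gripper_width: 0.0343
grasp_force: 0.0
```

>>> {"api": "jog_arm", "payload": {"moves": [[0, 0, 0, 0, 0, 0.19], [0, 0, 0, 0, 0, 0.38], [0, 0, 0, 0, 0, 0.57], [0, 0, 0, 0, 0, 0.696], [0, 0, 0, 0, 0, 0.696], [0, 0, 0, 0, 0, 0.696]]}}

```text
clock: 10.95
tool_pos: [0.5014, -0.3262, 0.1793]
tool_rot: [-180.0, 0.0, 12.1]
contact_force: [-0.1, -0.1, 0.1]
gripper_width: 0.034
grasp_force: 0.0
```

```bash
python3 -c "
from h import *
p,d=grab('side');C=cloud('side',d)
m=((C>(.42,-.42,.105))&(C<(.58,-.25,.145))).all(2);P=C[m];print('bar',cv2.minAreaRect(P[:,:2].astype(np.float32)),P.max(0))
m=((C>(.42,-.42,.15))&(C<(.58,-.25,.215))).all(2);P=C[m];print('tips',P.min(0),P.max(0))
crop(p,240,250,440,450,3,'k1.png')
print(sense()['tool_pos'],sense()['tool_rot'])
go((.501,-.3285,.08),11.7)"
```

```text
bar ((0.5006228089332581, -0.32830095291137695), (0.07948363572359085, 0.01702139340341091), 11.669873237609863) [ 0.54025599 -0.31416004  0.13085561]
tips [ 0.48565298 -0.35716269  0.20489614] [ 0.51667649 -0.30369692  0.21498653]
[ 0.50131478 -0.32649693  0.17938471] [-1.79972132e+02  5.99036584e-03  1.20543155e+01]
shift/500 [-0.0014  0.0039  0.1988] turn/45 [-0.0006  0.0001  0.0079] mm [-0.7  1.9 99.4] deg [-0.   0.   0.4]
```

View pics/k1.png

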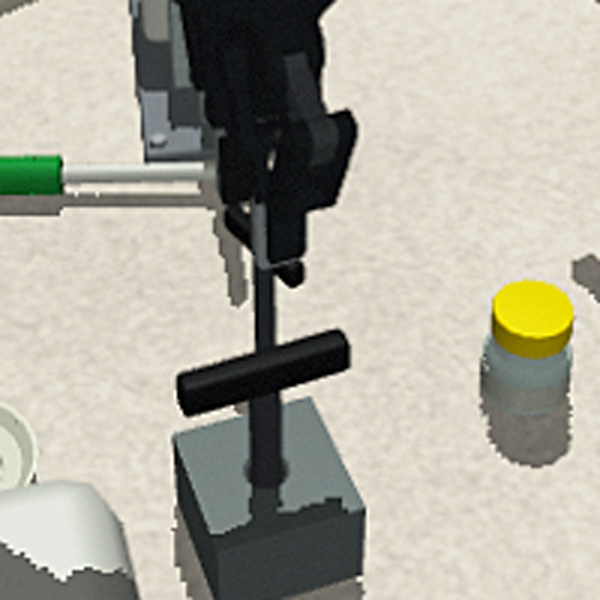

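The fingers are aligned over the bar (bar centre at crop (264,372), tips at (268,262)). I descend and grip.

>>> {"api": "jog_arm", "payload": {"moves": [[-0.001, 0.003, 0.08, 0, 0, 0], [-0.001, 0.003, 0.14, 0, 0, 0], [-0.001, 0.003, 0.18, 0, 0, 0], [-0.001, 0.003, 0.195, 0, 0, 0], [-0.001, 0.003, 0.195, 0, 0, 0], [-0.001, 0.003, 0.195, 0, 0, 0]]}}

```text
clock: 11.6
tool_pos: [0.5017, -0.3295, 0.0831]
tool_rot: [179.9, -0.1, 11.9]
contact_force: [0.7, -0.5, 0.4]
gripper_width: 0.0344
grasp_force: 0.0
```

>>> {"api": "jog_arm", "payload": {"moves": [[0, 0, 0, 0, 0, 0], [0, 0, 0, 0, 0, 0], [0, 0, 0, 0, 0, 0], [0, 0, 0, 0, 0, 0], [0, 0, 0, 0, 0, 0], [0, 0, 0, 0, 0, 0], [0, 0, 0, 0, 0, 0]], "hand": 0, "squeeze": 60}}

```text
clock: 12.3
tool_pos: [0.5019, -0.3296, 0.0838]
tool_rot: [179.9, -0.1, 11.9]
contact_force: [-0.1, -0.1, 5.6]
gripper_width: 0.0128
grasp_force: 59.8
```

```bash
python3 -c "
from h import *
s=sense();print(s)
go((.501,-.3285,.25),11.7)"
```

```text
{'clock': 12.3, 'joint_positions': array([-3.33078887e+01,  2.91975710e+01,  4.32835542e+00,  6.49536057e+01,
        2.86100175e-02,  1.34836152e+02]), 'joint_vel': array([-0.03188543,  0.05756795, -0.070844  ,  0.07520491, -0.01120831,
        0.0241174 ]), 'joint_efforts': array([-4.49465560e-01, -4.47745621e+01,  2.21113318e+01, -4.37773475e-01,
       -3.05712651e-01, -1.01638966e-04]), 'tool_pos': array([ 0.50189983, -0.32958904,  0.08378028]), 'tool_rot': array([ 1.79894530e+02, -1.45213458e-01,  1.18561373e+01]), 'contact_force': array([-0.05173828, -0.12724205,  5.56326577]), 'moment': array([0.34339512, 0.09402789, 0.00163645]), 'grasp_force': 59.80501716490835, 'gripper_width': 0.012848430152416108}
shift/500 [-0.0005 -0.0019 -0.3324] turn/45 [ 0.0023 -0.0032  0.0035] mm [  -0.2   -0.9 -166.2] deg [ 0.1 -0.1  0.2]
```

>>> {"api": "jog_arm", "payload": {"moves": [[0, 0, -0.05, 0, 0, 0], [0, 0, -0.12, 0, 0, 0], [0, 0, -0.2, 0, 0, 0], [0, 0, -0.28, 0, 0, 0], [0, 0, -0.33, 0, 0, 0], [0, 0, -0.33, 0, 0, -0.15], [0, 0, -0.33, 0, 0, -0.33], [0, 0, -0.33, 0, 0, -0.5], [0, 0, -0.33, 0, 0, -0.68], [0, 0, -0.33, 0, 0, -0.85], [0, 0, -0.33, 0, 0, -1], [0, 0, -0.33, 0, 0, -1]]}}

```text
clock: 13.5
tool_pos: [0.5006, -0.3291, 0.2465]
tool_rot: [-179.9, 0.0, 56.8]
contact_force: [-0.5, -0.1, -2.2]
gripper_width: 0.0123
grasp_force: 59.1
```

>>> {"api": "jog_arm", "payload": {"moves": [[0, 0, 0, 0, 0, -0.18], [0, 0, 0, 0, 0, -0.36], [0, 0, 0, 0, 0, -0.54], [0, 0, 0, 0, 0, -0.72], [0, 0, 0, 0, 0, -0.9], [0, 0, 0, 0, 0, -1], [0, 0, 0, 0, 0, -1]]}}

```text
clock: 14.2
tool_pos: [0.5007, -0.3292, 0.2467]
tool_rot: [-180.0, -0.0, 101.7]
contact_force: [0.8, -0.1, -1.0]
gripper_width: 0.0126
grasp_force: 59.1
```

>>> {"api": "jog_arm", "payload": {"moves": [[0, 0, 0, 0, 0, -0.18], [0, 0, 0, 0, 0, -0.36], [0, 0, 0, 0, 0, -0.54], [0, 0, 0, 0, 0, -0.72], [0, 0, 0, 0, 0, -0.9], [0, 0, 0, 0, 0, -1], [0, 0, 0, 0, 0, -1]]}}

```text
clock: 14.9
tool_pos: [0.5008, -0.3292, 0.2468]
tool_rot: [-180.0, -0.0, 146.7]
contact_force: [-0.3, -0.3, -2.5]
gripper_width: 0.0127
grasp_force: 59.1
```

```bash
python3 -c "
from h import *
s=sense();print(s['clock'],s['tool_pos'],s['tool_rot'],s['joint_positions'],s['contact_force'],s['moment'],s['gripper_width'])
go((.5277,.0525,.25),187)"
```

```text
14.9 [ 0.50075247 -0.32915339  0.24682213] [-1.79995880e+02 -2.19587333e-02  1.46660767e+02] [-3.33153655e+01  2.49492537e+01  2.21763913e+01  8.72490980e+01
 -4.11125371e-03  2.38675656e-02] [-0.32755588 -0.29864939 -2.53492169] [0.00977955 0.01938753 0.00985731] 0.012734636047055053
shift/500 [ 0.3745  0.6673 -0.0063] turn/45 [ 1.000e-04 -5.000e-04 -8.964e-01] mm [187.2 333.7  -3.1] deg [  0.   -0.  -40.3]
```

>>> {"api": "jog_arm", "payload": {"moves": [[0.02, 0.035, 0, 0, 0, -0.06], [0.055, 0.1, 0, 0, 0, -0.15], [0.095, 0.17, 0, 0, 0, -0.25], [0.135, 0.24, 0, 0, 0, -0.35], [0.175, 0.31, 0, 0, 0, -0.45], [0.215, 0.38, 0, 0, 0, -0.55], [0.255, 0.45, 0, 0, 0, -0.65], [0.295, 0.525, 0, 0, 0, -0.75], [0.335, 0.6, 0, 0, 0, -0.85], [0.365, 0.65, 0, 0, 0, -0.896], [0.374, 0.667, 0, 0, 0, -0.896], [0.374, 0.667, 0, 0, 0, -0.896]]}}

```text
clock: 16.1
tool_pos: [0.5267, 0.0534, 0.2469]
tool_rot: [-180.0, -0.0, -172.9]
contact_force: [0.8, -0.0, -2.1]
gripper_width: 0.0127
grasp_force: 59.1
```

>>> {"api": "jog_arm", "payload": {"moves": [[0, 0, 0, 0, 0, 0], [0, 0, 0, 0, 0, 0], [0, 0, 0.03, 0, 0, 0], [0, 0, 0.06, 0, 0, 0], [0, 0, 0.06, 0, 0, 0], [0, 0, 0.06, 0, 0, 0], [0, 0, 0.06, 0, 0, 0]]}}

```text
clock: 16.8
tool_pos: [0.5273, 0.0517, 0.218]
tool_rot: [-180.0, 0.1, -172.9]
contact_force: [0.3, -0.2, -2.2]
gripper_width: 0.0126
grasp_force: 59.1
```

```bash
python3 -c "
from h import *
s=sense();print(s['clock'],s['tool_pos'],s['tool_rot'],s['joint_positions'],s['contact_force'],s['moment'],s['gripper_width'])
p,d=grab('side');q,d2=grab('top')
f=lambda x,s:cv2.resize(x,None,fx=s,fy=s,interpolation=cv2.INTER_CUBIC)
A=f(p[140:290,265:365],4);B=f(q[180:280,250:350],3.9);B=np.pad(B,((0,A.shape[0]-B.shape[0]),(0,0),(0,0)));save(np.hstack([A,B]),'i1.png')
C=cloud('side',d)
lo,hi=np.array([.45,0,.1]),np.array([.6,.1,.25])
m=((C>lo)&(C<hi)).all(2)
for z in np.arange(.1,.25,.01):
  Q=C[m&(abs(C[:,:,2]-z)<.005)]
  if len(Q): print(z.round(2),len(Q),Q.min(0).round(4),Q.max(0).round(4))
"
```

```text
16.8 [0.52726775 0.05174109 0.21796407] [-1.79994400e+02  8.77921722e-02 -1.72904753e+02] [ 5.60658328e+00  1.68550048e+01  6.17933672e+00  7.92364239e+01
 -3.31697632e-03 -1.48866218e+00] [ 0.33997846 -0.15391129 -2.16153094] [-0.0245393  -0.03555193 -0.02253524] 0.012642028683631358
0.1 256 [0.4841 0.0769 0.1001] [0.575 0.1   0.105]
0.11 49 [0.492  0.0841 0.1051] [0.5657 0.0999 0.1085]
0.14 3 [0.5248 0.0472 0.1422] [0.529  0.0497 0.1441]
0.15 32 [0.5194 0.0418 0.1466] [0.5353 0.0517 0.1549]
0.16 35 [0.5197 0.0406 0.1551] [0.5357 0.0532 0.1649]
0.17 37 [0.5198 0.0407 0.1651] [0.5339 0.0512 0.1749]
0.18 38 [0.5203 0.0413 0.1752] [0.5343 0.0513 0.185 ]
0.19 39 [0.5191 0.0423 0.1851] [0.5346 0.0521 0.1948]
0.2 45 [0.5195 0.0394 0.195 ] [0.5353 0.0536 0.2048]
0.21 40 [0.5194 0.0415 0.2051] [0.5354 0.053  0.2142]
0.22 40 [0.5199 0.0419 0.2153] [0.5333 0.0498 0.2244]
0.23 40 [0.5193 0.0427 0.2252] [0.5341 0.0519 0.2346]
0.24 34 [0.5171 0.0375 0.2351] [0.5388 0.0504 0.245 ]
```

View pics/i1.png

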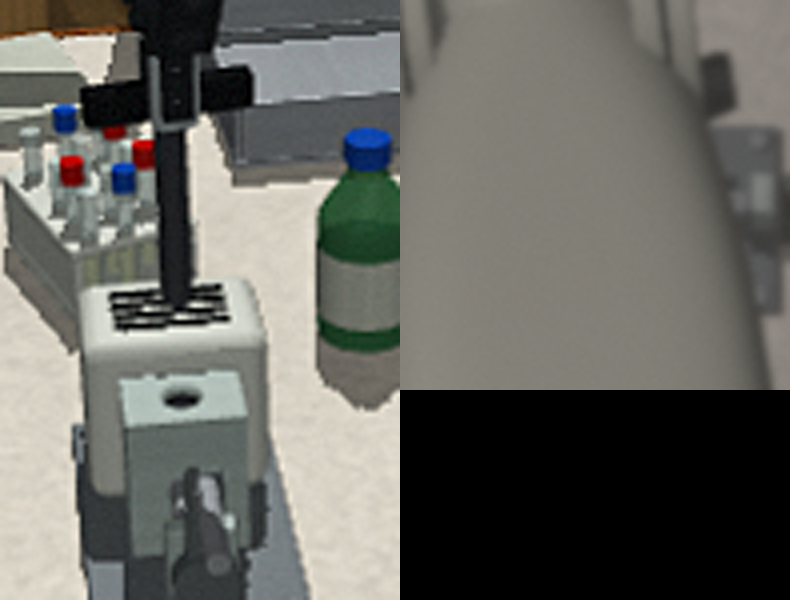

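```bash
python3 -c "
from h import *
s=sense();t=s['tool_pos'];print(t)
print(proj('side',[[.5276,.0521,.09],[t[0],t[1],.145],[t[0],t[1],.22]]))
g=lambda u,v:(265+(u+.5)/4-.5,140+(v+.5)/4-.5)
print('hole',g(181.5,398),'tip',g(177,307),'shank mid row170',g(173.5,170))
C=cloud('side',np.load('side.npz')['d'])
m=((C>(.5,.03,.15))&(C<(.56,.06,.22))).all(2)
v,u=np.nonzero(m)
for r in range(175,215,6): print(r,u[v==r].min(),u[v==r].max(),end=' ')
P=C[m];print(P.mean(0)); k=np.polyfit(P[:,2],P[:,:2],1);print('lean',k[0])
for z in(.145,.22):print(proj('side',[t[0],t[1],z]))
go((.5276,.0521,.18))"
```

```text
[0.52731043 0.05205149 0.21798314]
[[310.03374311 239.13606729]
 [308.94543167 215.25746769]
 [307.57278382 180.30894163]]
hole (310.0, 239.125) tip (308.875, 216.375) shank mid row170 (308.0, 182.125)Traceback (most recent call last):
  File "<string>", line 10, in <module>
    for r in range(175,215,6): print(r,u[v==r].min(),u[v==r].max(),end=' ')
                                       ~~~~~~~~~~~^^
    return umr_minimum(a, axis, None, out, keepdims, initial, where)
ValueError: zero-size array to reduction operation minimum which has no identity
```

>>> {"api": "jog_arm", "payload": {"moves": [[-0.0005, 0.0005, 0.04, 0, 0, 0], [-0.0005, 0.0005, 0.08, 0, 0, 0], [-0.0005, 0.0005, 0.1, 0, 0, 0], [-0.0005, 0.0005, 0.105, 0, 0, 0], [-0.0005, 0.0005, 0.109, 0, 0, 0], [-0.0005, 0.0005, 0.113, 0, 0, 0], [-0.0005, 0.0005, 0.113, 0, 0, 0]]}}

```text
clock: 17.6
tool_pos: [0.5273, 0.0526, 0.1611]
tool_rot: [-180.0, 0.1, -172.8]
contact_force: [-0.7, 0.1, -2.3]
gripper_width: 0.0127
grasp_force: 59.1
```

>>> {"api": "jog_arm", "payload": {"moves": [[0, 0, 0.003, 0, 0, 0], [0, 0, 0.006, 0, 0, 0], [0, 0, 0.009, 0, 0, 0], [0, 0, 0.009, 0, 0, 0]]}}

```text
clock: 18.0
tool_pos: [0.5275, 0.0532, 0.1564]
tool_rot: [179.9, 0.1, -172.8]
contact_force: [0.8, 2.1, -0.1]
gripper_width: 0.0128
grasp_force: 59.3
```

>>> {"api": "jog_arm", "payload": {"moves": [[0, -0.0015, 0.001, 0, 0, 0], [0, -0.0015, 0.002, 0, 0, 0], [0, -0.0015, 0.002, 0, 0, 0]]}}

```text
clock: 18.3
tool_pos: [0.5277, 0.0527, 0.1558]
tool_rot: [179.9, 0.1, -172.8]
contact_force: [0.2, 4.3, 4.3]
gripper_width: 0.0127
grasp_force: 60.1
```

```bash
python3 -c "
from h import *
s=sense();print(s['clock'],s['tool_pos'],s['contact_force'],s['moment'])
p,d=grab('side');crop(p,265,140,365,290,4,'i2.png')"
```

```text
18.3 [0.52765319 0.05269118 0.15578785] [0.23671291 4.2733805  4.28869233] [ 1.28425403e+00 -9.07677703e-02  1.04922056e-03]
```

View pics/i2.png

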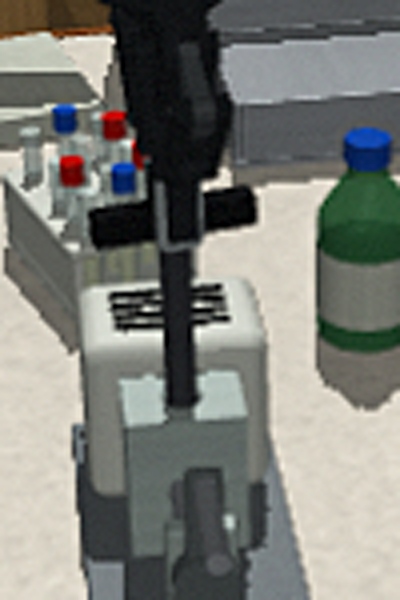

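The shank has entered the hole, with its tip about 9 mm below the mouth. It is pressing on the near (−y) side, so I ease it +y.

>>> {"api": "jog_arm", "payload": {"moves": [[0, 0.0015, 0, 0, 0, 0], [0, 0.003, 0, 0, 0, 0], [0, 0.003, 0, 0, 0, 0]]}}

```text
clock: 18.65
tool_pos: [0.5275, 0.0532, 0.1557]
tool_rot: [-180.0, 0.1, -172.8]
contact_force: [0.4, 1.9, 5.7]
gripper_width: 0.0125
grasp_force: 60.1
```

>>> {"api": "jog_arm", "payload": {"moves": [[0, 0.0005, 0.001, 0, 0, 0.05], [0, 0.0005, 0.001, 0, 0, 0.1], [0, 0.0005, 0.001, 0, 0, 0.15], [0, 0.0005, 0.001, 0, 0, 0.2], [0, 0.0005, 0.001, 0, 0, 0.22], [0, 0.0005, 0.001, 0, 0, 0.22]]}}

```text
clock: 19.25
tool_pos: [0.5279, 0.0532, 0.1554]
tool_rot: [-180.0, 0.2, 177.2]
contact_force: [0.6, 2.7, 6.3]
gripper_width: 0.0122
grasp_force: 60.2
```

```bash
python3 -c "
from h import *
s=sense();print(s['clock'],s['tool_pos'],s['tool_rot'],s['contact_force'],s['moment'])"
```

```text
19.25 [0.52789989 0.05322245 0.15543037] [-1.79957909e+02  1.63268047e-01  1.77248382e+02] [0.58572679 2.67775078 6.29826673] [ 0.66646811 -0.34348859  0.02302722]
```

>>> {"api": "jog_arm", "payload": {"moves": [[0, 0.001, 0, 0, 0, 0.05], [0, 0.001, 0, 0, 0, 0.1], [0, 0.001, 0, 0, 0, 0.15], [0, 0.001, 0, 0, 0, 0.2], [0, 0.001, 0, 0, 0, 0.25], [0, 0.001, 0, 0, 0, 0.3], [0, 0.001, 0, 0, 0, 0.33], [0, 0.001, 0, 0, 0, 0.33]]}}

```text
clock: 20.05
tool_pos: [0.5273, 0.054, 0.1542]
tool_rot: [-180.0, 0.0, 162.4]
contact_force: [3.3, 3.2, -1.5]
gripper_width: 0.0131
grasp_force: 59.3
```

```bash
python3 -c "
from h import *
s=sense();print(s['clock'],s['tool_pos'],s['tool_rot'],s['contact_force'],s['moment'])"
```

```text
20.05 [0.52730829 0.05395729 0.15424222] [-1.79995557e+02  4.44658868e-02  1.62419146e+02] [ 3.29708847  3.19741013 -1.52184864] [ 0.84571612 -0.87096651  0.09275269]
```

>>> {"api": "jog_arm", "payload": {"moves": [[-0.001, 0.002, 0.002, 0, 0, 0], [-0.001, 0.002, 0.005, 0, 0, 0], [-0.001, 0.002, 0.008, 0, 0, 0], [-0.001, 0.002, 0.01, 0, 0, 0], [-0.001, 0.002, 0.01, 0, 0, 0]]}}

```text
clock: 20.55
tool_pos: [0.5276, 0.0547, 0.1493]
tool_rot: [-180.0, 0.0, 162.4]
contact_force: [2.2, 1.5, -0.9]
gripper_width: 0.0125
grasp_force: 59.4
```

```bash
python3 -c "
from h import *
s=sense();print(s['clock'],s['tool_pos'],s['tool_rot'],s['contact_force'],s['moment'])"
```

```text
20.55 [0.52761789 0.0546514  0.14932869] [-1.79974147e+02  8.60695008e-03  1.62416397e+02] [ 2.24656494  1.49931634 -0.88389768] [ 0.39068943 -0.76702423  0.04114747]
```

>>> {"api": "jog_arm", "payload": {"moves": [[-0.001, 0.001, 0.003, 0, 0, 0], [-0.001, 0.001, 0.006, 0, 0, 0], [-0.001, 0.001, 0.008, 0, 0, 0], [-0.001, 0.001, 0.008, 0, 0, 0]]}}

```text
clock: 20.95
tool_pos: [0.5283, 0.0549, 0.1468]
tool_rot: [-180.0, 0.1, 162.4]
contact_force: [-0.7, 0.9, 7.9]
gripper_width: 0.0125
grasp_force: 60.5
```

```bash
python3 -c "
from h import *
s=sense();print(s['clock'],s['tool_pos'],s['tool_rot'],s['contact_force'],s['moment'])"
```

```text
20.95 [0.52829936 0.05487329 0.14677757] [-1.79986255e+02  7.08172325e-02  1.62407971e+02] [-0.73999432  0.93738011  7.88591371] [ 0.07420413 -0.01857135 -0.03421599]
```

The key is fully in (tip about 17 mm below the mouth) and the side loads are near zero. Now I tighten.

>>> {"api": "jog_arm", "payload": {"moves": [[0, 0, -0.001, 0, 0, 0.08], [0, 0, -0.001, 0, 0, 0.16], [0, 0, -0.001, 0, 0, 0.24], [0, 0, -0.001, 0, 0, 0.32], [0, 0, -0.001, 0, 0, 0.4], [0, 0, -0.001, 0, 0, 0.48], [0, 0, -0.001, 0, 0, 0.5], [0, 0, -0.001, 0, 0, 0.5]]}}

```text
clock: 21.75
tool_pos: [0.5283, 0.0547, 0.1468]
tool_rot: [-180.0, 0.1, 139.9]
contact_force: [0.2, 0.2, 5.7]
gripper_width: 0.0124
grasp_force: 60.0
```

```bash
cat > r.py <<'E'
from h import *
s=sense();print(s['clock'],s['tool_pos'].round(4),s['tool_rot'].round(2),s['joint_positions'][5].round(1),s['contact_force'].round(2),s['moment'].round(3))
E
python3 r.py
```

```text
21.75 [0.5283 0.0547 0.1468] [-1.7999e+02  7.0000e-02  1.3989e+02] 46.1 [0.15 0.25 5.68] [-0.003 -0.223  0.04 ]
```

>>> {"api": "jog_arm", "payload": {"moves": [[0, 0, 0, 0, 0, 0.08], [0, 0, 0, 0, 0, 0.16], [0, 0, 0, 0, 0, 0.24], [0, 0, 0, 0, 0, 0.3], [0, 0, 0, 0, 0, 0.3], [0, 0, 0, 0, 0, 0.3]]}}

```text
clock: 22.35
tool_pos: [0.5284, 0.0547, 0.1468]
tool_rot: [180.0, 0.1, 126.4]
contact_force: [0.2, -0.3, 4.8]
gripper_width: 0.0126
grasp_force: 60.1
```

```bash
python3 r.py
```

```text
22.35 [0.5284 0.0547 0.1468] [1.7999e+02 8.0000e-02 1.2640e+02] 59.5 [ 0.24 -0.27  4.75] [-0.047 -0.225  0.075]
```

>>> {"api": "jog_arm", "payload": {"moves": [[0, 0, 0, 0, 0, 0.08], [0, 0, 0, 0, 0, 0.16], [0, 0, 0, 0, 0, 0.22], [0, 0, 0, 0, 0, 0.22], [0, 0, 0, 0, 0, 0.22]]}}

```text
clock: 22.85
tool_pos: [0.5284, 0.0546, 0.1468]
tool_rot: [180.0, 0.1, 116.5]
contact_force: [0.8, -0.3, 5.9]
gripper_width: 0.0125
grasp_force: 60.1
```

```bash
python3 r.py
```

```text
22.85 [0.5284 0.0546 0.1468] [1.7998e+02 8.0000e-02 1.1650e+02] 69.4 [ 0.83 -0.25  5.9 ] [-0.124 -0.272  0.001]
```

>>> {"api": "jog_arm", "payload": {"moves": [[0, 0, 0, 0, 0, 0.08], [0, 0, 0, 0, 0, 0.16], [0, 0, 0, 0, 0, 0.22], [0, 0, 0, 0, 0, 0.22], [0, 0, 0, 0, 0, 0.22]]}}

```text
clock: 23.35
tool_pos: [0.5283, 0.0545, 0.1468]
tool_rot: [180.0, 0.1, 106.6]
contact_force: [0.6, -0.2, 4.9]
gripper_width: 0.0125
grasp_force: 60.1
```

```bash
python3 r.py
```

```text
23.35 [0.5283 0.0545 0.1468] [1.7997e+02 9.0000e-02 1.0660e+02] 79.3 [ 0.62 -0.2   4.85] [-0.114 -0.245  0.058]
```

>>> {"api": "jog_arm", "payload": {"moves": [[0, 0, 0, 0, 0, 0.08], [0, 0, 0, 0, 0, 0.16], [0, 0, 0, 0, 0, 0.22], [0, 0, 0, 0, 0, 0.22], [0, 0, 0, 0, 0, 0.22]]}}

```text
clock: 23.85
tool_pos: [0.5284, 0.0545, 0.1468]
tool_rot: [180.0, 0.1, 96.7]
contact_force: [0.9, -0.5, 4.9]
gripper_width: 0.0127
grasp_force: 60.1
```

```bash
python3 r.py
```

```text
23.85 [0.5284 0.0545 0.1468] [1.7996e+02 9.0000e-02 9.6710e+01] 89.2 [ 0.92 -0.49  4.93] [-0.18  -0.279  0.117]
```

```bash
cat > r.py <<'E'
from h import *
M=[]
for i in range(6): M.append(sense()['moment'][2]); grab_frame('side')
s=sense();print(s['clock'],s['tool_rot'][2].round(1),s['contact_force'].round(1),s['moment'].round(2),'Mz',np.mean(M).round(3),np.std(M).round(3))
E
python3 r.py
```

```text
24.15 96.7 [ 0.5 -0.1  4.3] [-0.15 -0.21  0.08] Mz 0.108 0.029
```

>>> {"api": "jog_arm", "payload": {"moves": [[0, 0, 0, 0, 0, 0.06], [0, 0, 0, 0, 0, 0.12], [0, 0, 0, 0, 0, 0.18], [0, 0, 0, 0, 0, 0.18], [0, 0, 0, 0, 0, 0.18]]}}

```text
clock: 24.65
tool_pos: [0.5283, 0.0544, 0.1468]
tool_rot: [179.9, 0.1, 88.6]
contact_force: [0.8, -0.8, 5.1]
gripper_width: 0.0132
grasp_force: 60.1
```

```bash
python3 r.py
```

```text
24.95 88.6 [ 0.7 -1.2  4.5] [-0.18 -0.25  0.18] Mz 0.154 0.033
```

>>> {"api": "jog_arm", "payload": {"moves": [[0, 0, 0, 0, 0, 0.06], [0, 0, 0, 0, 0, 0.12], [0, 0, 0, 0, 0, 0.18], [0, 0, 0, 0, 0, 0.2], [0, 0, 0, 0, 0, 0.2]]}}

```text
clock: 25.45
tool_pos: [0.5283, 0.0544, 0.1468]
tool_rot: [179.9, 0.1, 79.6]
contact_force: [1.1, -0.4, 5.9]
gripper_width: 0.0125
grasp_force: 60.1
```

```bash
python3 r.py
```

```text
25.75 79.6 [ 0.8 -1.7  5.2] [-0.23 -0.21  0.28] Mz 0.283 0.018
```

>>> {"api": "jog_arm", "payload": {"moves": [[0, 0, 0, 0, 0, 0.03], [0, 0, 0, 0, 0, 0.03], [0, 0, 0, 0, 0, 0.03], [0, 0, 0, 0, 0, 0.03]]}}

```text
clock: 26.15
tool_pos: [0.5283, 0.0543, 0.1468]
tool_rot: [179.9, 0.1, 78.3]
contact_force: [0.4, -0.8, 5.5]
gripper_width: 0.0125
grasp_force: 60.1
```

```bash
python3 r.py
```

```text
26.45 78.3 [ 0.7 -0.9  6.4] [-0.27 -0.21  0.28] Mz 0.28 0.025
```

>>> {"api": "jog_arm", "payload": {"moves": [[0, 0, 0, 0, 0, 0], [0, 0, 0, 0, 0, 0], [0, 0, 0, 0, 0, 0], [0, 0, 0, 0, 0, 0], [0, 0, 0, 0, 0, 0], [0, 0, -0.03, 0, 0, 0], [0, 0, -0.07, 0, 0, 0], [0, 0, -0.14, 0, 0, 0], [0, 0, -0.2, 0, 0, 0], [0, 0, -0.2, 0, 0, 0]], "hand": 0.5}}

```text
clock: 27.45
tool_pos: [0.5307, 0.0555, 0.2508]
tool_rot: [179.5, -0.2, 78.3]
contact_force: [-0.8, 0.5, -0.4]
gripper_width: 0.0425
grasp_force: 0.0
```

```bash
python3 -c "
from h import *
s=sense();print(s['tool_pos'],s['contact_force'],s['moment'])
p,d=grab('side');crop(p,250,120,370,290,3.5,'f.png');C=cloud('side',d)
m=((C>(.46,.0,.165))&(C<(.6,.1,.2))).all(2);P=C[m];print('bar',cv2.minAreaRect(P[:,:2].astype(np.float32)),P.min(0),P.max(0))
m=((C>(.51,.03,.1))&(C<(.55,.065,.165))).all(2);P=C[m];print('shank lean',np.polyfit(P[:,2],P[:,:2],1)[0],P.mean(0))
m=((C>(.48,-.105,.085))&(C<(.6,-.055,.125))).all(2);print('rung',C[m].mean(0))"
```

```text
[0.53073845 0.05546905 0.2507896 ] [-0.77767801  0.46234546 -0.38109676] [-0.0057897  -0.03203375 -0.01502571]
bar ((0.5278995633125305, 0.050184961408376694), (0.014244871214032173, 0.08034680038690567), 14.827404022216797) [0.51131774 0.01080453 0.16520483] [0.54323008 0.08828744 0.19368064]
shank lean [-0.01509182 -0.01034523] [0.52727498 0.04818568 0.1322499 ]
rung [ 0.52362017 -0.08182444  0.1084013 ]
```

View pics/f.png

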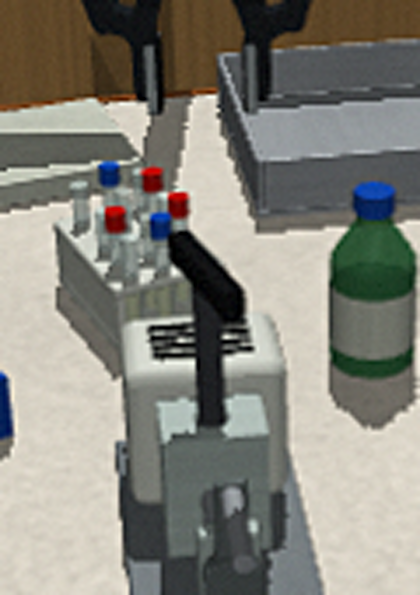

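The key stands upright, but the bar sprang back about 26° on release (bar yaw about 105°), so the remaining preload is uncertain. I regrip, retighten, and unload slowly before letting go.

>>> {"api": "jog_arm", "payload": {"moves": [[0, 0, 0, 0, 0, -0.15], [0, 0, 0, 0, 0, -0.3], [0, 0, 0, 0, 0, -0.45], [0, 0, 0, 0, 0, -0.59], [0, 0, 0, 0, 0, -0.59], [0, 0, 0, 0, 0, -0.59]]}}

```text
clock: 28.1
tool_pos: [0.5276, 0.0551, 0.2449]
tool_rot: [-179.9, -0.0, 104.7]
contact_force: [0.1, 0.5, 0.6]
gripper_width: 0.0426
grasp_force: 0.0
```

```bash
python3 -c "
from h import *
print(sense()['tool_rot']);go((.5283,.0543,.147),104.8)"
```

```text
[-1.79880779e+02 -1.58128968e-02  1.04683755e+02]
shift/500 [-0.002   0.0013  0.1958] turn/45 [-0.0026 -0.0004 -0.0026] mm [-1.   0.6 97.9] deg [-0.1 -0.  -0.1]
```

>>> {"api": "jog_arm", "payload": {"moves": [[0, 0.001, 0.08, 0, 0, 0], [0, 0.001, 0.14, 0, 0, 0], [0, 0.001, 0.18, 0, 0, 0], [0, 0.001, 0.196, 0, 0, 0], [0, 0.001, 0.196, 0, 0, 0], [0, 0.001, 0.196, 0, 0, 0]]}}

```text
clock: 28.7
tool_pos: [0.5294, 0.0554, 0.1489]
tool_rot: [179.9, 0.0, 104.8]
contact_force: [0.2, -0.1, 0.5]
gripper_width: 0.0428
grasp_force: 0.0
```

>>> {"api": "jog_arm", "payload": {"moves": [[0, 0, 0, 0, 0, 0], [0, 0, 0, 0, 0, 0], [0, 0, 0, 0, 0, 0], [0, 0, 0, 0, 0, 0], [0, 0, 0, 0, 0, 0], [0, 0, 0, 0, 0, 0], [0, 0, 0, 0, 0, 0]], "hand": 0, "squeeze": 40}}

```text
clock: 29.4
tool_pos: [0.5292, 0.0553, 0.1493]
tool_rot: [179.9, 0.0, 104.8]
contact_force: [-2.5, -0.7, 5.7]
gripper_width: 0.0131
grasp_force: 42.9
```

```bash
python3 r.py
```

```text
29.7 104.8 [-2.2 -0.5  6.1] [-0.09  0.44 -0.01] Mz 0.001 0.039
```

>>> {"api": "jog_arm", "payload": {"moves": [[0, 0, 0, 0, 0, 0.06], [0, 0, 0, 0, 0, 0.12], [0, 0, 0, 0, 0, 0.18], [0, 0, 0, 0, 0, 0.22], [0, 0, 0, 0, 0, 0.22]]}}

```text
clock: 30.2
tool_pos: [0.5293, 0.0553, 0.1493]
tool_rot: [179.9, 0.0, 94.9]
contact_force: [-1.8, -0.2, 5.7]
gripper_width: 0.0129
grasp_force: 43.0
```

```bash
python3 r.py
```

```text
30.5 94.9 [-1.1 -0.4  6.2] [-0.13  0.36  0.12] Mz 0.137 0.027
```

>>> {"api": "jog_arm", "payload": {"moves": [[0, 0, 0, 0, 0, 0.06], [0, 0, 0, 0, 0, 0.12], [0, 0, 0, 0, 0, 0.18], [0, 0, 0, 0, 0, 0.24], [0, 0, 0, 0, 0, 0.3], [0, 0, 0, 0, 0, 0.34], [0, 0, 0, 0, 0, 0.34], [0, 0, 0, 0, 0, 0.34]]}}

```text
clock: 31.3
tool_pos: [0.5294, 0.0551, 0.1493]
tool_rot: [179.9, 0.0, 79.6]
contact_force: [-0.8, -1.7, 5.1]
gripper_width: 0.013
grasp_force: 43.0
```

```bash
python3 r.py
```

```text
31.6 79.6 [-1.2 -1.4  6.1] [-0.3   0.34  0.28] Mz 0.234 0.029
```

>>> {"api": "jog_arm", "payload": {"moves": [[0, 0, 0, 0, 0, -0.04], [0, 0, 0, 0, 0, -0.08], [0, 0, 0, 0, 0, -0.12], [0, 0, 0, 0, 0, -0.16], [0, 0, 0, 0, 0, -0.2], [0, 0, 0, 0, 0, -0.2]]}}

```text
clock: 32.2
tool_pos: [0.5293, 0.0552, 0.1493]
tool_rot: [179.9, 0.0, 88.7]
contact_force: [-1.5, -0.8, 6.5]
gripper_width: 0.0129
grasp_force: 42.9
```

```bash
python3 r.py
```

```text
32.5 88.6 [-2.3 -0.5  5.9] [-0.18  0.42  0.12] Mz 0.165 0.026
```

>>> {"api": "jog_arm", "payload": {"moves": [[0, 0, 0, 0, 0, -0.04], [0, 0, 0, 0, 0, -0.08], [0, 0, 0, 0, 0, -0.12], [0, 0, 0, 0, 0, -0.12], [0, 0, 0, 0, 0, -0.12]]}}

```text
clock: 33.0
tool_pos: [0.5292, 0.0553, 0.1493]
tool_rot: [179.9, 0.0, 94.0]
contact_force: [-1.6, 0.8, 5.5]
gripper_width: 0.013
grasp_force: 42.9
```

```bash
python3 r.py
```

```text
33.3 94.0 [-1.5  0.6  7. ] [-0.16  0.42  0.12] Mz 0.073 0.026
```

>>> {"api": "jog_arm", "payload": {"moves": [[0, 0, 0, 0, 0, -0.04], [0, 0, 0, 0, 0, -0.08], [0, 0, 0, 0, 0, -0.08], [0, 0, 0, 0, 0, -0.08]]}}

```text
clock: 33.7
tool_pos: [0.5292, 0.0553, 0.1493]
tool_rot: [179.9, 0.0, 97.6]
contact_force: [-1.0, -0.8, 6.1]
gripper_width: 0.0129
grasp_force: 42.9
```

```bash
python3 r.py
```

```text
34.0 97.6 [-0.3 -0.7  6. ] [-0.15  0.43  0.03] Mz 0.046 0.03
```

>>> {"api": "jog_arm", "payload": {"moves": [[0, 0, 0, 0, 0, -0.02], [0, 0, 0, 0, 0, -0.04], [0, 0, 0, 0, 0, -0.06], [0, 0, 0, 0, 0, -0.08], [0, 0, 0, 0, 0, -0.08]]}}

```text
clock: 34.5
tool_pos: [0.5292, 0.0553, 0.1493]
tool_rot: [179.9, 0.0, 101.2]
contact_force: [-1.1, -0.4, 6.2]
gripper_width: 0.0133
grasp_force: 42.9
```

```bash
python3 r.py
```

```text
34.8 101.2 [-1.9  0.6  5.6] [-0.05  0.44 -0.03] Mz 0.006 0.025
```

>>> {"api": "jog_arm", "payload": {"moves": [[0, 0, 0, 0, 0, -0.02], [0, 0, 0, 0, 0, -0.04], [0, 0, 0, 0, 0, -0.06], [0, 0, 0, 0, 0, -0.06], [0, 0, 0, 0, 0, -0.06]]}}

```text
clock: 35.3
tool_pos: [0.5292, 0.0553, 0.1493]
tool_rot: [179.9, 0.0, 103.9]
contact_force: [-1.6, 0.2, 6.3]
gripper_width: 0.0131
grasp_force: 42.9
```

```bash
python3 r.py
```

```text
35.6 103.9 [-1.1 -0.   5.6] [-0.11  0.46  0.03] Mz -0.014 0.037
```

The key is unloaded and sits in the play, so I release.

>>> {"api": "jog_arm", "payload": {"moves": [[0, 0, 0, 0, 0, 0], [0, 0, 0, 0, 0, 0], [0, 0, 0, 0, 0, 0], [0, 0, 0, 0, 0, 0], [0, 0, 0, 0, 0, 0], [0, 0, -0.03, 0, 0, 0], [0, 0, -0.07, 0, 0, 0], [0, 0, -0.14, 0, 0, 0], [0, 0, -0.2, 0, 0, 0], [0, 0, -0.2, 0, 0, 0], [0, 0, -0.2, 0, 0, 0]], "hand": 0.5}}

```text
clock: 36.7
tool_pos: [0.5291, 0.0554, 0.2485]
tool_rot: [179.9, 0.0, 103.9]
contact_force: [-0.3, -0.4, -1.6]
gripper_width: 0.0426
grasp_force: 0.0
```

```bash
python3 -c "
from h import *
s=sense();print(s['tool_pos'],s['contact_force'])
p,d=grab('side');C=cloud('side',d)
m=((C>(.46,.0,.165))&(C<(.6,.1,.2))).all(2);P=C[m];print('bar',cv2.minAreaRect(P[:,:2].astype(np.float32)),P.min(0),P.max(0))
m=((C>(.51,.03,.1))&(C<(.55,.065,.165))).all(2);P=C[m];print('shank lean',np.polyfit(P[:,2],P[:,:2],1)[0],P.mean(0))
m=((C>(.48,-.105,.085))&(C<(.6,-.055,.125))).all(2);print('rung',C[m].mean(0))
print(hand_in())"
```

```text
[0.52913345 0.05537332 0.24846443] [-0.26442694 -0.42513196 -1.62506722]
bar ((0.5281724333763123, 0.050301119685173035), (0.013923701830208302, 0.07906487584114075), 13.632256507873535) [0.51310454 0.0108132  0.16526049] [0.54286872 0.0882225  0.19348678]
shank lean [-0.01121807 -0.00030368] [0.5275149  0.0485829  0.13178775]
rung [ 0.52355802 -0.0827335   0.10849937]
the job is handed in; nothing more can be done
None
```

The job is handed in at about 37 s with no verdict returned: the flat is up, the screw was tightened to about 0.28 N m and the key stands upright in it, but the screw's remaining push on the flat (over 1 N needed) is only inferred from wrist torque, as the key sprang back on the first release.

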